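# Seat a mask blank in the carving jig and lock it with the cam

### The arm

A 6-joint arm with a two-finger parallel gripper is mounted at the origin on the work surface. World frame = base frame: x ahead of the robot, y to its left, z up, the work surface at z = 0. Lengths are in mm, angles in rad, forces in N, time in s.
With the tool pointing down it reaches from about 275 to 1000 mm from the base axis. Payload 8.4 kg.
Tool frame: the origin (TCP) lies at the very end of the fingers, on their centre line; the grasp point (between the pads) lies 19 mm behind it; z points along the fingers, y is the direction in which the jaws open and shut (so a half turn about z gives the same grasp; the last joint's range is limited). The gripper opens to 85 mm and grips with 20 to 120 N. Pads are 22 mm wide; open, the fingers measure 114 mm over their backs; the gripper's body (76 mm by 85 mm) begins 54 mm behind the grasp point. The pads swing forward as they close: fully open they stand 13 mm farther back than shut.
Start: joints at [1.312, 0.353, 1.633, -0, 1.155, -0.002], TCP at [158.74, 604.508, 231.281] pointing down, gripper open.
Joint ranges: [-2.63, 2.63], [-0.92, 2.1], [0.06, 2.66], [-1.3, 4.44], [0, 2.69], [-3.02, 3.02]. Speed limits (rad/s): [2.22, 2.22, 2.79, 3.14, 3.14, 3.14].

### API

Orientations are given as [roll, pitch, yaw] about the fixed x, y, z axes, in that order (R = Rz(yaw) Ry(pitch) Rx(roll)).
In Python, from rig import readout, grab_frame, calibration, r gives the robot as it stands. The module is installed in compiled form; this text tells all that it offers.
- The arm moves only by the tool play_rows, never from a script. Its argument "rows" is a list of rows, each a list of 3 entries, a list of its own where there are three numbers: the closure in counts, from 0 (fully open) to 255 (shut), then the shift along the tool's x, y, z in cm, then the turn, a rotation vector about the tool's x, y, z in rad. In form: [[gripper, [dx, dy, dz], [rx, ry, rz]], ...]. A call has 1 to 12 rows; each row is the pose to reach, as a shift and turn from the pose commanded when the call began, along the tool's axes at that moment; what a row does not reach only later rows make up. A row lasts 1/12 s, in which the tool goes at most 41.7 mm and 7.16 degrees, less where a joint would pass 70% of its speed; a pose out of reach is approached as far as the arm can. A call with a gripper value outside its range is refused whole. The fingers move at their own pace and stop on an object; "squeeze" is the grip in N (left out, the last holds). Time passes only in rows, so rows that repeat a pose let the fingers close. It gives the time, the measured TCP pose, the force and the opening at its end, in the units of the state.
- readout.sense(): the state, without advancing time (a new reading comes with each control period).
- grab_frame(name): name is "side" or "top" or "wrist"; returns (picture, depth): 400x640x3 uint8, red, green, blue; 400x640 float32, mm along the optical axis (not along the pixel's ray), 0 where there is no reading.
- calibration(name): a dict with "vfov" (degrees; the focal length in pixels is half the picture's height over the tangent of half this angle, whatever the lens; pixels are square), "cx", "cy" (the principal point, pixels), "k1" (the pictures are not rectified: a ray, as slopes to the right and down, at radius r is drawn at 1 + k1 r^2 times it, then the intrinsics apply), "cam_to_world" (4x4, takes a point from camera to world coordinates). Camera axes: x right, y down, z forward; pixel columns grow to the right and rows downward; lengths in mm; the calibration is good to about 2 mm. A picture is of the moment at which its call begins: read the wrist's pose just before it. calibration takes no time and is no camera call; for the wrist camera it gives the pose at the moment of the call.
- r.sign_off(): hands the job in, once; it reports no verdict.
The state is a dict: "clock": time; "qpos": joint angles; "qvel": joint speeds; "joint_efforts": joint torques, N m; "eef_pos": TCP position; "tcp_rot": TCP orientation; "contact_force": force on the tool from outside, world axes, zero at the start; "wrist_torque": the same for the moment, N m; "opening": opening from 0.0 (shut) to 1.0 (fully open).
Only numpy, scipy, OpenCV 4.12 (cv2) and the standard library are available. Lean on these libraries where they do the work, as an engineer would, in place of code of your own. Each camera call takes 0.05 s, during which the arm holds its last target.

### The job

Get the roughed-out mask blank ready for carving: push it by its sawn edges along the board until it sits square and flush against both the long fence and the end stop, then push the cam lever round until the cam bites tight on the blank, and come away leaving it locked. Only push with the fingers: do not grip or lift anything, keep off the carved face, and leave the mallet, chisel, mouth piece and brush tin where they are.

Things in the scene. Friction and masses are not known exactly. Their poses are not given: they have to be found in the camera images.
- jig: Plywood work-holding board fixed to the bench, 18 mm thick. Origin on its underside; in its own frame it spans x -135 to +135 and y -250 to +190 mm. A long wooden fence runs along its far (+x) side and a short wooden end stop stands at its left (+y) end; both rise 28 mm above the board. The blank belongs in the corner between them. Lever and cam turn on its near side.
- fence (a point): Middle of the length of the fence's inner face (the face looks to the jig's -x), at its top edge; jig x = +100, y = -30 mm. The fence is 35 mm thick. Axes as the jig.
- stop (a point): Middle of the end stop's inner face (the face looks to the jig's -y), at its top edge; jig x = +35, y = +140 mm. The face runs from x = -30 mm to the fence. Axes as the jig.
- blank: Loose pale wooden mask blank, 0.3 to 0.52 kg: sawn block 110 (its x) x 150 (its y) x 36 mm high with four straight upright sides; a roughed-out face (chin to its +y) rises from its top to 80 mm. Origin at the centre of its underside. Starts flat on the board, skewed, clear of fence and stop. Chin end goes to the end stop: seated, its axes are the jig's and its origin is at jig x = +45, y = +65 mm.
- cam (a joint): Angle of the wooden eccentric cam with its lever (one piece, from 3 to 23 mm above the board). 0 = open: the lever points 160 degrees anticlockwise from the jig's +x; it grows anticlockwise from above, to 2.45 at most. Stays where left (friction 0.08 N m). Clears the seated blank by 20 mm at 0, touches it at about 1.75 and then stops hard; about 10 N on the outer half of the lever locks it.
- lever (a point): Point on the lever's centre line, 90 mm out from the bolt axis, half-way up the lever (13 mm above the board). Its x axis points outwards along the lever, y to the left of it. The lever is 22 mm wide, 20 mm thick and ends 141 mm from the bolt axis.
- pivot (a point): The cam's bolt axis at the cam's top face, 23 mm above the board; jig x = -51, y = +75 mm. The round cam has a radius of 34 mm and sits 14 mm off this axis.
- mallet: Bystander: turned dark wooden carver's mallet standing on its head, 80 mm across, 216 mm high. Origin at the centre of its underside.
- jar: Bystander: open tin with brushes, 72 mm across, tin 100 mm and brushes up to 200 mm high. Origin at the centre of its underside.
- chisel: Bystander: carving chisel lying on the bench, wooden handle 120 x 26 x 26 mm to its -x, steel blade to its +x, from -110 to +132 mm. Origin on the underside.
- mouthpiece: Bystander: small carved wooden mouth piece, 60 x 90 x 33 mm, lying on the bench to the right of the board. Origin at the centre of its underside.
Mind the look-alikes: they are no part of the job. What is shaped like the blank but blue or red is not meant.

How it is judged (in metres and radians):
On the way, in this order (a step that is already met when the one before it is completed fails the run):
1. the blank lies in the corner, within a few mm of fence and stop and nearly square, with the cam still slack (x of blank in the frame of jig above 0.039 m and y of blank in the frame of jig above 0.059 m and angle between the x axis of blank and the x axis of jig, either way round below 0.05 rad and value of joint cam below 1.4 rad), for 0.1 s.
2. the cam is tight on the blank (contact force between cam and blank above 4 N), for 0.2 s.
At the end, for the whole second after the job is handed in: The blank lies flat on the board, within 3 mm of the fence and 3 mm of the end stop and square to them within 0.025 rad, at rest, with the released cam pressing on it with more than 4 N (x of blank in the frame of jig above 0.042 m and y of blank in the frame of jig above 0.062 m and angle between the x axis of blank and the x axis of jig, either way round below 0.025 rad and z of blank in the frame of jig below 0.021 m and angle between blank's own z axis and vertical below 0.03 rad and contact force between cam and blank above 4 N and linear speed of blank below 0.01 m/s); the robot touches nothing.
It fails at once if the blank is lifted or tipped (z of blank in the frame of jig above 0.028 m or angle between blank's own z axis and vertical above 0.2 rad).
It fails at once if the fingers go down over the carved face (to grip or drag the blank by it) (x of the grasp point in the frame of blank between -0.045 and 0.045 m and y of the grasp point in the frame of blank between -0.065 and 0.065 m and z of the grasp point in the frame of blank below 0.08 m).
It fails at once if the lever is taken between the fingers (x of the grasp point in the frame of lever between -0.06 and 0.05 m and y of the grasp point in the frame of lever between -0.009 and 0.009 m and z of the grasp point in the frame of lever below 0.025 m).
It fails at once if a bystander is disturbed (distance of any of mallet, jar, chisel, mouthpiece from where it was at the start of the episode above 0.02 m).
It also fails if it takes over 69 s, if anything falls off the work surface, if the arm or the gripper's body presses on something with over 40 N, if the wrist force passes 120 N, or if a joint passes its speed limit or range.

## Working session

There is one attempt and no reset: what is moved stays moved. The work goes in short steps, Python scripts to look and compute and a tool call to move; the robot and the scene stay as the last step left them, time stands still between calls to the robot, and variables do not carry over. Pictures are saved under pics/ and viewed, and the job is handed in when it is done.

Besides the shell and the picture viewer there is one more tool, called after ">>>" as name([rows], argument=value, ...), one row to a line, values as JSON. play_rows: Moves the arm, as the interface text tells. Its arguments: {"type":"object","properties":{"rows":{"type":"array"},"squeeze":{"type":"number"}},"required":["rows"]}

```bash
mkdir -p pics; cat > h.py <<'E'
import numpy as np, cv2, pickle
from rig import readout, grab_frame, calibration, r
def snap(n,tag):
    c=calibration(n); p,d=grab_frame(n)
    cv2.imwrite(f'pics/{tag}.png',p[:,:,::-1]); pickle.dump((c,p,d),open(f'pics/{tag}.pkl','wb')); return c,p,d
def load(tag): return pickle.load(open(f'pics/{tag}.pkl','rb'))
def slopes(c,uv):
    uv=np.asarray(uv,float).reshape(-1,1,2); f=200/np.tan(np.radians(c['vfov'])/2)
    K=np.array([[f,0,c['cx']],[0,f,c['cy']],[0,0,1]])
    return cv2.undistortPointsIter(uv,K,np.array([c['k1'],0,0,0.]),None,None,(3,100,1e-10)).reshape(-1,2)
def plane(c,uv,z):
    s=slopes(c,uv); T=np.array(c['cam_to_world']); d=np.c_[s,np.ones(len(s))]@T[:3,:3].T
    o=T[:3,3]; t=(z-o[2])/d[:,2]; return o+d*t[:,None]
def cloud(c,d):
    v,u=np.mgrid[0:d.shape[0],0:d.shape[1]]; s=slopes(c,np.c_[u.ravel(),v.ravel()])
    T=np.array(c['cam_to_world']); P=np.c_[s,np.ones(len(s))]*d.reshape(-1,1)
    return (P@T[:3,:3].T+T[:3,3]).reshape(*d.shape,3)
def project(c,P):
    f=200/np.tan(np.radians(c['vfov'])/2); T=np.linalg.inv(np.array(c['cam_to_world']))
    q=np.asarray(P,float).reshape(-1,3)@T[:3,:3].T+T[:3,3]; s=q[:,:2]/q[:,2:]; s=s*(1+c['k1']*(s**2).sum(1,keepdims=True))
    return s*f+[c['cx'],c['cy']]
E
python3 - <<'E'
from h import *
print(readout.sense())
for n in('top','side'):
    c,p,d=snap(n,n+'0'); print({k:np.round(v,3) for k,v in c.items()})
E
```

```text
{'clock': 0.0, 'qpos': array([ 1.31162744e+00,  3.53675301e-01,  1.63411209e+00,  1.41069946e-05,
        1.15517656e+00, -2.39431973e-03]), 'qvel': array([-1.08106640e-03, -5.18883234e-06, -6.12663509e-04,  1.34812314e-03,
       -6.29784232e-04, -3.81493249e-05]), 'joint_efforts': array([-1.66599297e-03, -6.05241251e+01, -3.42070735e+01, -3.15683455e-04,
        9.24833352e-03, -4.39501900e-05]), 'eef_pos': array([158.60161345, 604.06939718, 230.55414387]), 'tcp_rot': array([-3.14022139e+00, -1.61814715e-05,  2.88481237e+00]), 'contact_force': array([-0.5557108 , -0.33233382, -0.19689982]), 'wrist_torque': array([0.03445191, 0.03078153, 0.00228921]), 'opening': 0.9992907705495515}
{'vfov': np.float64(51.163), 'cx': np.float64(320.893), 'cy': np.float64(197.053), 'k1': np.float64(-0.076), 'cam_to_world': array([[-2.000000e-02, -9.870000e-01,  1.600000e-01,  2.931020e+02],
       [-1.000000e+00,  1.700000e-02, -1.900000e-02, -2.777200e+01],
       [ 1.600000e-02, -1.600000e-01, -9.870000e-01,  1.276902e+03],
       [ 0.000000e+00,  0.000000e+00,  0.000000e+00,  1.000000e+00]])}
{'vfov': np.float64(42.07), 'cx': np.float64(319.428), 'cy': np.float64(202.821), 'k1': np.float64(-0.037), 'cam_to_world': array([[ 8.980000e-01, -2.840000e-01,  3.370000e-01, -8.821400e+01],
       [-4.400000e-01, -5.380000e-01,  7.190000e-01, -1.263115e+03],
       [-2.300000e-02, -7.940000e-01, -6.080000e-01,  1.106466e+03],
       [ 0.000000e+00,  0.000000e+00,  0.000000e+00,  1.000000e+00]])}
```

View pics/top0.png

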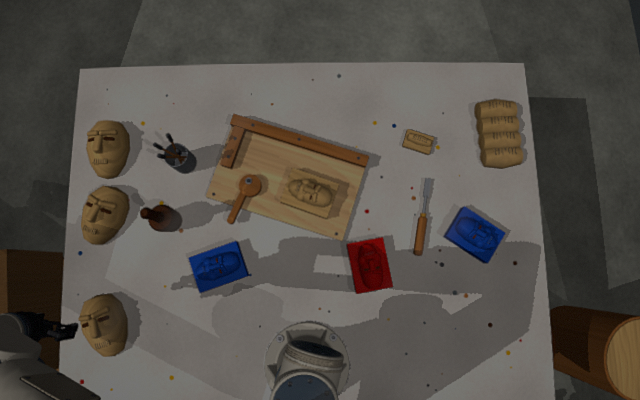

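View pics/side0.png

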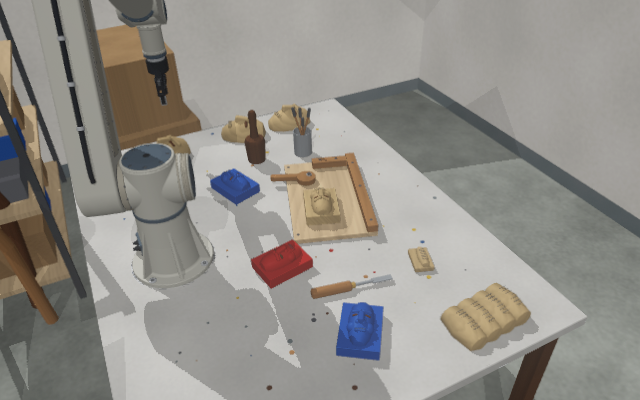

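The top picture shows the jig around (290,178), with its fence along the upper edge from (235,120) to (368,160) and its stop at (230,145). The cam is at (249,184), with the lever running to (233,220). Blank candidates are the pale one on the board at (310,192), blue ones at (218,265) and (475,234), and a red one at (370,264). The pale one fits: it is loose wood lying on the board. I'll enlarge that area to confirm.

```bash
python3 - <<'E'
from h import *
c,p,d=load('top0')
im=cv2.resize(p[105:250,195:380],None,fx=4,fy=4,interpolation=cv2.INTER_CUBIC)
im=np.clip(im.astype(float)*1.5,0,255).astype(np.uint8)
cv2.imwrite('pics/top0z.png',im[:,:,::-1])
W=cloud(c,d)
for uv in [(310,192),(249,184),(235,210),(300,145),(230,145),(280,190),(345,225),(290,205),(420,230),(160,215)]:
    print(uv,np.round(W[uv[1],uv[0]],1),p[uv[1],uv[0]])
E
```

```text
(310, 192) [500.4 -19.   92.5] [98 77 47]
(249, 184) [537.1 164.7  41.1] [89 62 45]
(235, 210) [458.4 205.2  45. ] [96 58 26]
(300, 145) [655.4   9.6  43. ] [82 50 23]
(230, 145) [658.9 223.5  44.7] [100  67  41]
(280, 190) [521.5  73.3  16.9] [122  97  68]
(345, 225) [ 410.4 -122.7   17.1] [126 102  71]
(290, 205) [469.1  40.9  55. ] [85 68 41]
(420, 230) [ 389.9 -348.8   25.5] [107  68  33]
(160, 215) [436.6 399.1 128.7] [19  7  7]
```

View pics/top0z.png

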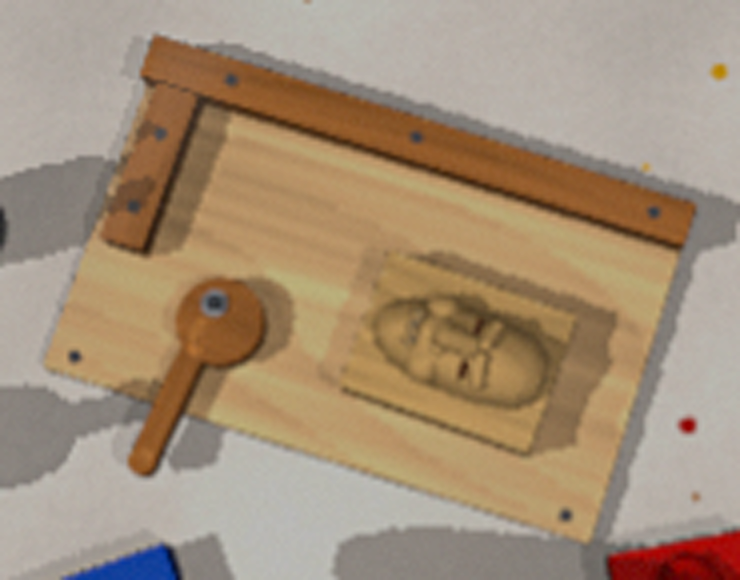

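The enlarged crop shows the pale wooden blank on the board, with its chin to the left toward the stop. Next I'll estimate poses from height slices.

```bash
python3 - <<'E'
from h import *
c,p,d=load('top0'); W=cloud(c,d)
hsv=cv2.cvtColor(p,cv2.COLOR_RGB2HSV)
roi=np.zeros(d.shape,bool); roi[105:250,195:380]=1
# pixel masks
red=roi&(hsv[...,1]>130)&(hsv[...,2]>30)&(W[...,2]>36)&(W[...,2]<56)
n,l,s,ce=cv2.connectedComponentsWithStats(red.astype(np.uint8))
for i in range(1,n):
    if s[i,4]<60: continue
    m=l==i; print('red',s[i],'medz',np.median(W[m][:,2]))
    uv=np.argwhere(m)[:,::-1]
    P=plane(c,uv,46)[:,:2] if s[i,4]>1000 else plane(c,uv,41)[:,:2]
    r_=cv2.minAreaRect(P.astype(np.float32)); print(np.round(r_[0],1),np.round(r_[1],1),r_[2]); print(np.round(cv2.boxPoints(r_),1))
bl=roi&(W[...,2]>46)&(W[...,0]<600)&(W[...,1]<75)&(W[...,1]>-130)
uv=np.argwhere(bl)[:,::-1]; print('blank px',len(uv))
Pm=W[bl]; low=Pm[(Pm[:,2]<60)]; print('z block',np.median(low[:,2]))
r_=cv2.minAreaRect(plane(c,uv,54)[:,:2].astype(np.float32)); print(r_); print(np.round(cv2.boxPoints(r_),1))
out=p.copy(); out[red]=[255,0,0]; out[bl]=[0,255,0]
cv2.imwrite('pics/m0.png',cv2.resize(out[105:250,195:380],None,fx=4,fy=4)[:,:,::-1])
E
```

```text
red [ 220  114  149   54 2055] medz 45.73659275296882
[611.7  33.9] [436.4 164.6] 71.56890869140625
[[ 464.7 -147.1]
 [ 620.8 -199.2]
 [ 758.8  214.9]
 [ 602.6  266.9]]
red [289 168  46  22 232] medz 53.05977053014897
[540.9 -21.7] [136.2  43.7] 69.52893829345703
[[496.7 -77.9]
 [537.6 -93.1]
 [585.2  34.5]
 [544.3  49.7]]
red [227 175  34  49 536] medz 40.72050782414135
[489.9 177.3] [ 64.5 159. ] 72.29902648925781
[[404.4 170.7]
 [555.8 122.4]
 [575.5 183.9]
 [424.  232.2]]
red [281 183  27  26 173] medz 53.022983336336665
[486.7  38. ] [95.1 51.1] 39.397884368896484
[[433.7  27.5]
 [466.2 -11.9]
 [539.6  48.4]
 [507.2  87.9]]
red [357 239  23  11 121] medz 42.71086876402319
[ 348.5 -187.6] [28.9 66.4] 3.154749631881714
[[ 332.3 -155.3]
 [ 335.9 -221.6]
 [ 364.8 -220. ]
 [ 361.1 -153.7]]
blank px 1928
z block 53.419164755527504
((559.7772216796875, 46.13188171386719), (545.29931640625, 422.1452331542969), 89.71778869628906)
[[ 347.4 -225.5]
 [ 769.5 -227.6]
 [ 772.2  317.7]
 [ 350.1  319.8]]
```

View pics/m0.png

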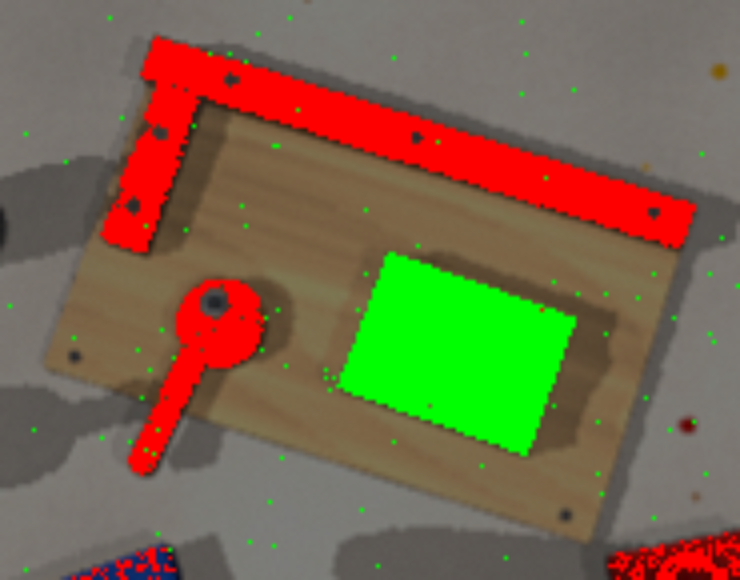

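```bash
cat > est.py <<'E'
from h import *
def mask_rect(c,m,z,grow=True):
    m=cv2.morphologyEx(m.astype(np.uint8),cv2.MORPH_OPEN,np.ones((3,3)))
    n,l,s,ce=cv2.connectedComponentsWithStats(m); i=1+np.argmax(s[1:,4])
    cn=max(cv2.findContours((l==i).astype(np.uint8),cv2.RETR_EXTERNAL,cv2.CHAIN_APPROX_NONE)[0],key=cv2.contourArea)
    P=plane(c,cn.reshape(-1,2),z)[:,:2]; return cv2.minAreaRect(P.astype(np.float32)),P,l==i
E
python3 - <<'E'
from est import *
c,p,d=load('top0'); W=cloud(c,d)
roi=np.zeros(d.shape,bool); roi[150:235,270:350]=1
R,P,m=mask_rect(c,roi&(W[...,2]>46)&(W[...,0]<600),54); print('blank',R); print(np.round(cv2.boxPoints(R),1))
hsv=cv2.cvtColor(p,cv2.COLOR_RGB2HSV)
roi=np.zeros(d.shape,bool); roi[105:250,195:380]=1
red=roi&(hsv[...,1]>130)&(hsv[...,2]>30)&(W[...,2]>36)&(W[...,2]<56)
R,P,m=mask_rect(c,red,46)
# fence lines in approx jig frame
yaw=-0.3216
for it in range(4):
    cs,sn=np.cos(yaw),np.sin(yaw); X=P@np.array([cs,sn]); Y=P@np.array([-sn,cs])
    out=(X>X.max()-8)
    q=np.polyfit(Y[out],X[out],1); inn=(X<X.max()-25)&(X>X.max()-46)&(Y<Y.max()-70)&(Y>Y.min()+12)
    q2=np.polyfit(Y[inn],X[inn],1,); yaw-=np.arctan((q[0]+q2[0])/2)
    print('yaw',yaw,'slopes',q[0],q2[0],'outer',np.polyval(q,Y.mean()),'inner',np.polyval(q2,Y.mean()), 'yrange',Y.min(),Y.max(),inn.sum(),out.sum())
st=(X<X.max()-55)&(X>X.max()-150)
print('stop inner Y', np.sort(Y[st&(Y<Y[st].mean())])[[0,5,-5,-1]], np.median(Y[st&(Y<Y[st].mean())]),'outer',np.median(Y[st&(Y>Y[st].mean())]))
E
```

```text
blank ((505.11236572265625, -15.167678833007812), (149.77426147460938, 110.21038818359375), 69.1710205078125)
[[ 427.   -65.6]
 [ 530.  -104.8]
 [ 583.2   35.2]
 [ 480.2   74.4]]
yaw -0.3316179205462027 slopes 0.00796498430048907 0.012071527076026536 outer 649.265536772937 inner 615.959883089444 yrange 7.586631866850157 443.7307246928952 110 136
yaw -0.3320997109394879 slopes -0.0010903582570349825 0.0020539391181614805 outer 646.5636935486896 inner 613.1968469305624 yrange 13.941504237835119 450.0252797631032 110 136
yaw -0.33209974705978823 slopes -0.0015721189424843021 0.0015721911830849423 outer 646.4293293907687 inner 613.0624513929007 yrange 14.247098026208308 450.3268696634031 110 136
yaw -0.3320997470624966 slopes -0.0015721550605815886 0.0015721550659983324 outer 646.4293193124482 inner 613.0624413119372 yrange 14.247120936752506 450.32689226997724 110 136
stop inner Y [398.82519155 400.21041255 413.78102111 416.35921868] 402.2535500603958 outer 431.30766584231145
```

```bash
cat > plan.py <<'E'
from h import *
JO=np.array([569.7,81.0]); JY=-0.332
ex=np.array([np.cos(JY),np.sin(JY)]); ey=np.array([-ex[1],ex[0]])
def j2w(x,y): return JO+x*ex+y*ey
def w2j(p): q=np.asarray(p)[:2]-JO; return np.array([q@ex,q@ey])
from scipy.spatial.transform import Rotation as Ro
def step(targets):
    """targets list of (jx,jy,z,yawrel) yawrel: tool yaw relative to jig; prints tool-frame shift cm & rz"""
    s=readout.sense(); R=Ro.from_euler('xyz',s['tcp_rot'])
    print('t',round(s['clock'],2),'jig',np.round(w2j(s['eef_pos']),1),'z',round(s['eef_pos'][2],1),'rot',np.round(s['tcp_rot'],3),'F',np.round(s['contact_force'],1),'op',round(s['opening'],2),'q',np.round(s['qpos'],2))
    for jx,jy,z,yr in targets:
        w=np.r_[j2w(jx,jy),z]; d=R.inv().apply(w-s['eef_pos'])/10
        dR=(R.inv()*Ro.from_euler('xyz',[np.pi,0,yr+JY])).as_rotvec()
        print(np.round(d,2),np.round(dR,3))
E
python3 - <<'E'
from plan import *
c,p,d=load('top0'); W=cloud(c,d)
for n,(u0,v0,u1,v1),zl in(('mallet',(135,198,190,240),(8,90)),('jar',(150,135,205,185),(8,101)),('face',(285,165,340,215),(90,120))):
    Q=W[v0:v1,u0:u1].reshape(-1,3); q=Q[(Q[:,2]>zl[0])&(Q[:,2]<zl[1])]
    print(n,len(q),np.round(np.percentile(q,[3,50,97],axis=0),0).tolist(),'zmax',np.percentile(Q[:,2],99.5))
# lever line
hsv=cv2.cvtColor(p,cv2.COLOR_RGB2HSV)
m=np.zeros(d.shape,bool); m[172:230,222:268]=1; m&=(hsv[...,1]>120)&(W[...,2]>33)&(W[...,2]<50)
Q=plane(c,np.argwhere(m)[:,::-1],41)[:,:2]; J=np.array([w2j(q) for q in Q])
far=J[J[:,0]<-95]; vx,vy,x0,y0=cv2.fitLine(far.astype(np.float32),cv2.DIST_HUBER,0,.01,.01).ravel()
print('lever pts',len(far),'dir deg',np.degrees(np.arctan2(vy,vx))%180,'at',x0,y0,'xmin',J[:,0].min(),'cam xmax',J[:,0].max(),J[:,1].min())
print('bolt',w2j(plane(c,[(248.7,180.5)],41)[0]))
B=W[160:218,280:342].reshape(-1,3); cb=np.array([505.1,-15.2]); bx=np.array([.935,-.355])
a=(B[:,:2]-cb)@bx
for lo in range(-55,55,10):
    k=(a>lo)&(a<lo+10)&(B[:,2]>50)&(B[:,2]<130); print(lo,np.percentile(B[k,2],98).round(),end=' ')
b=(B[:,:2]-cb)@np.array([.355,.935]);print()
for lo in range(-75,75,10):
    k=(b>lo)&(b<lo+10)&(B[:,2]>50)&(B[:,2]<130); print(lo,np.percentile(B[k,2],98).round(),end=' ')
print()
step([(-125,-112,280,np.pi),(-125,-112,120,np.pi)])
E
```

```text
mallet 216 [[398.0, 372.0, 10.0], [424.0, 379.0, 63.0], [471.0, 433.0, 89.0]] zmax 218.1623072266979
jar 543 [[582.0, 337.0, 11.0], [615.0, 369.0, 61.0], [652.0, 407.0, 100.0]] zmax 1276.9015332527995
face 77 [[489.0, -39.0, 90.0], [503.0, -19.0, 94.0], [515.0, 0.0, 100.0]] zmax 100.30114879535586
lever pts 212 dir deg 172.77707 at -139.53133 81.3041 xmin -186.73810051259406 cam xmax -27.25577078309228 32.77866681553041
bolt [-48.19666491  72.97514153]
-55 58.0 -45 57.0 -35 79.0 -25 87.0 -15 96.0 -5 100.0 5 97.0 15 86.0 25 80.0 35 59.0 45 58.0 
-75 69.0 -65 79.0 -55 84.0 -45 86.0 -35 89.0 -25 93.0 -15 97.0 -5 100.0 5 99.0 15 89.0 25 89.0 35 87.0 45 79.0 55 74.0 65 58.0 
t 0.1 jig [-559.1  360.6] z 230.6 rot [-3.14  -0.     2.885] F [ 0.7 -0.1 -0.7] op 1.0 q [ 1.31  0.35  1.63  0.    1.16 -0.  ]
[-39.74 -50.39  -4.87] [-0.001  0.     0.075]
[-39.74 -50.37  11.13] [-0.001  0.     0.075]
```

```bash
python3 - <<'E'
from plan import *
c,p,d=load('top0'); W=cloud(c,d)
P=plane(c,[(248.5,180.7),(230.7,221),(243,197.5),(240.5,204)],41); J=np.array([w2j(q) for q in P]); print(J.round(1)); 
v=J[1:]-[-51,75]; print(np.degrees(np.arctan2(v[:,1],v[:,0])),np.linalg.norm(v,axis=1))
# check jig corners: project known
J=[(135,190,46),(135,-250,46),(100,-250,46),(-135,190,18),(-135,-250,18),(-30,140,46),(-51,75,41)]
print(project(c,[np.r_[j2w(a,b),z] for a,b,z in J]).round(1))
E
```

```text
[[ -49.    73.3]
 [-180.5   83.1]
 [-102.5   71.9]
 [-123.3   72.5]]
[ 176.40555018 -176.58276265 -177.98878204] [129.73048436  51.55661376  72.37559503]
[[232.8 113.6]
 [368.8 156.3]
 [365.5 166.9]
 [204.5 196.9]
 [341.7 241.6]
 [229.6 167.8]
 [247.8 181.2]]
```

>>> play_rows([
  [100,[-10,-12.6,-4.8],[0,0,0.075]],
  [100,[-39.7,-50.4,-4.8],[0,0,0.075]],
  [100,[-39.7,-50.4,-4.8],[0,0,0.075]],
  [100,[-39.7,-50.4,-4.8],[0,0,0.075]],
  [100,[-39.7,-50.4,-4.8],[0,0,0.075]],
  [100,[-39.7,-50.4,-4.8],[0,0,0.075]],
  [100,[-39.7,-50.4,-4.8],[0,0,0.075]],
  [100,[-39.7,-50.4,-4.8],[0,0,0.075]],
  [100,[-39.7,-50.4,-4.8],[0,0,0.075]],
  [100,[-39.7,-50.4,-4.8],[0,0,0.075]],
  [100,[-39.7,-50.4,-4.8],[0,0,0.075]],
  [100,[-39.7,-50.4,-4.8],[0,0,0.075]],
])

```text
clock: 1.1
eef_pos: [357.3, 146.4, 270.8]
tcp_rot: [3.141, 0.0, 2.81]
contact_force: [0.7, 0.2, 0.2]
opening: 0.605
```

```bash
python3 - <<'E'
from plan import *
step([(-125,-112,280,np.pi),(-125,-112,120,np.pi)])
E
```

```text
t 1.1 jig [-222.1   -7.4] z 270.8 rot [3.141 0.    2.81 ] F [0.7 0.2 0.2] op 0.61 q [ 0.39 -0.08  2.05  0.    1.17 -0.85]
[ -9.71 -10.47  -0.92] [0.    0.    0.001]
[ -9.7  -10.47  15.08] [0.    0.    0.001]
```

>>> play_rows([
  [100,[-5,-5.2,0],[0,0,0]],
  [100,[-9.7,-10.5,4],[0,0,0]],
  [100,[-9.7,-10.5,8],[0,0,0]],
  [100,[-9.7,-10.5,12],[0,0,0]],
  [100,[-9.7,-10.5,15],[0,0,0]],
  [100,[-9.7,-10.5,15],[0,0,0]],
  [100,[-9.7,-10.5,15],[0,0,0]],
])

```text
clock: 1.68
eef_pos: [411.4, 16.3, 116.3]
tcp_rot: [-3.138, -0.008, 2.808]
contact_force: [-0.6, 0.4, -0.3]
opening: 0.61
```

```bash
python3 - <<'E'
from plan import *
snap('top','top1');snap('side','side1');snap('wrist','wr1')
step([(-125,-112,28,np.pi)])
E
```

```text
t 1.83 jig [-125.5 -110.1] z 121.6 rot [3.141 0.    2.81 ] F [-0.   0.4  0.2] op 0.61 q [ 0.04  0.18  2.16  0.    0.79 -1.2 ]
[-0.05 -0.19  9.36] [0. 0. 0.]
```

View pics/wr1.png

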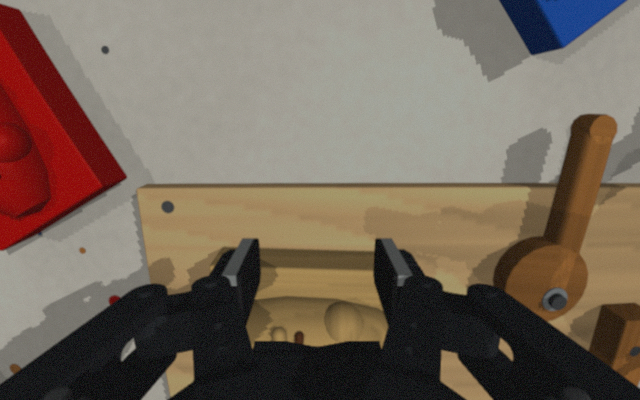

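View pics/side1.png

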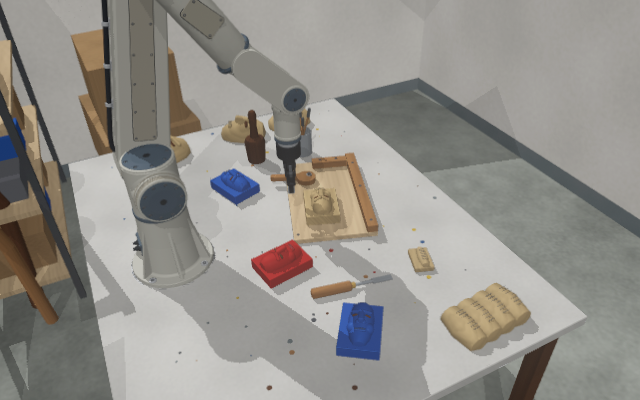

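The wrist picture shows the fingers (230,280) and (390,280) standing just short of the blank's near sawn edge (row ~255). The lever is at (580,160). The side view shows everything clear, so I'm descending beside the blank.

>>> play_rows([
  [100,[0,-0.2,4],[0,0,0]],
  [100,[0,-0.2,8],[0,0,0]],
  [100,[0,-0.2,9.3],[0,0,0]],
  [100,[0,-0.2,9.3],[0,0,0]],
  [100,[0,-0.2,9.3],[0,0,0]],
])

```text
clock: 2.25
eef_pos: [415.1, 16.2, 28.9]
tcp_rot: [3.141, 0.001, 2.811]
contact_force: [0.3, -0.6, -0.6]
opening: 0.606
```

>>> play_rows([
  [100,[-0.8,0,0],[0,0,0]],
  [100,[-1.6,0,0],[0,0,0]],
  [100,[-2.2,0,0],[0,0,0]],
  [100,[-2.7,0,0],[0,0,0]],
  [100,[-3.2,0,0],[0,0,0]],
  [100,[-3.7,0,0],[0,0,0]],
  [100,[-4.2,0,0],[0,0,0]],
  [100,[-4.7,0,0],[0,0,0]],
  [100,[-5.2,0,0],[0,0,0]],
])

```text
clock: 3.0
eef_pos: [463.4, -1.5, 27.5]
tcp_rot: [-3.141, -0.001, 2.81]
contact_force: [-2.9, 1.8, 1.9]
opening: 0.608
```

```bash
python3 - <<'E'
from plan import *
step([(-23,-112,28,np.pi)])
snap('top','top2');snap('side','side2');snap('wrist','wr2')
c,p,d=load('side2'); cv2.imwrite('pics/side2z.png',cv2.resize(p[120:270,230:420],None,fx=4,fy=4)[:,:,::-1])
E
```

```text
t 3.0 jig [ -73.7 -112.6] z 27.5 rot [-3.141e+00 -1.000e-03  2.810e+00] F [-2.9  1.8  1.9] op 0.61 q [-0.01  0.42  2.12  0.    0.6  -1.25]
[-5.07  0.06 -0.05] [-0.    -0.001  0.   ]
```

View pics/side2z.png

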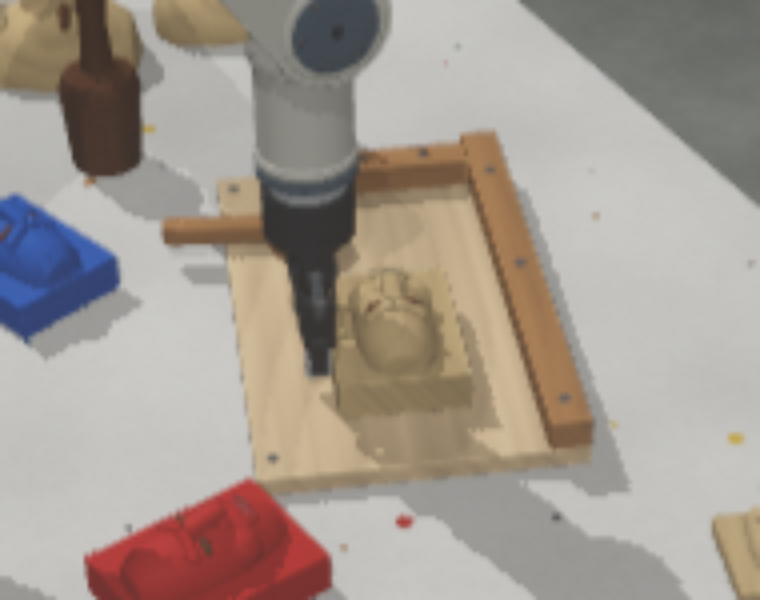

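View pics/wr2.png

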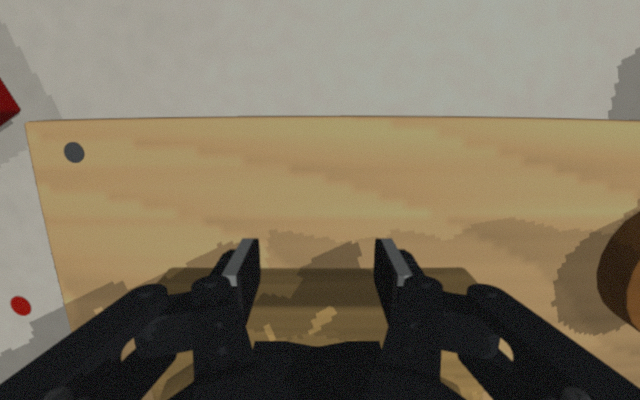

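The side view shows the fingers flat on the block's near sawn side, pushing it with about 3 N. I'll continue to the fence.

>>> play_rows([
  [100,[-0.5,0,0],[0,0,0]],
  [100,[-1.0,0,0],[0,0,0]],
  [100,[-1.5,0,0],[0,0,0]],
  [100,[-2.0,0,0],[0,0,0]],
  [100,[-2.5,0,0],[0,0,0]],
  [100,[-3.0,0,0],[0,0,0]],
  [100,[-3.5,0,0],[0,0,0]],
  [100,[-3.9,0,0],[0,0,0]],
  [100,[-4.3,0,0],[0,0,0]],
  [100,[-4.6,0,0],[0,0,0]],
])

```text
clock: 3.98
eef_pos: [507.2, -16.4, 27.7]
tcp_rot: [3.142, 0.0, 2.81]
contact_force: [-2.9, 0.5, 0.8]
opening: 0.608
```

>>> play_rows([
  [100,[-0.2,0,0],[0,0,0]],
  [100,[-0.4,0,0],[0,0,0]],
])

```text
clock: 4.15
eef_pos: [510.4, -17.6, 27.7]
tcp_rot: [-3.141, -0.001, 2.81]
contact_force: [-3.5, 1.6, 2.0]
opening: 0.606
```

>>> play_rows([
  [100,[-0.15,0,0],[0,0,0]],
  [100,[-0.3,0,0],[0,0,0]],
])

```text
clock: 4.32
eef_pos: [513.3, -18.6, 27.7]
tcp_rot: [-3.142, -0.0, 2.81]
contact_force: [-2.2, 1.1, 2.1]
opening: 0.613
```

>>> play_rows([
  [100,[-0.1,0,0],[0,0,0]],
  [100,[-0.2,0,0],[0,0,0]],
])

```text
clock: 4.48
eef_pos: [513.6, -18.9, 27.4]
tcp_rot: [-3.141, -0.003, 2.81]
contact_force: [-9.9, 5.0, 7.2]
opening: 0.605
```

```bash
python3 - <<'E'
from plan import *
step([(-23,-112,28,np.pi)])
E
```

```text
t 4.48 jig [ -20.5 -112.7] z 27.4 rot [-3.141e+00 -3.000e-03  2.810e+00] F [-9.9  5.   7.2] op 0.6 q [-0.04  0.48  2.01  0.    0.66 -1.28]
[ 0.25  0.07 -0.05] [-0.001 -0.003  0.   ]
```

Contact with the fence came at jig x = −20.5, against about −21 expected. I'll press slightly to square it, back off and look.

>>> play_rows([
  [100,[-0.15,0,0],[0,0,0]],
  [100,[-0.15,0,0],[0,0,0]],
])

```text
clock: 4.65
eef_pos: [513.5, -19.0, 27.2]
tcp_rot: [-3.14, -0.006, 2.81]
contact_force: [-11.6, 5.9, 8.9]
opening: 0.605
```

>>> play_rows([
  [100,[1,0,0],[0,0,0]],
  [100,[4,0,0],[0,0,0]],
  [100,[5,0,-3],[0,0,0]],
  [100,[5,0,-7],[0,0,0]],
  [100,[5,0,-11],[0,0,0]],
])

```text
clock: 5.07
eef_pos: [467.9, -3.2, 138.3]
tcp_rot: [-3.141, -0.002, 2.81]
contact_force: [1.9, -1.0, -0.4]
opening: 0.609
```

```bash
cat >> est.py <<'E'
from plan import w2j,JY,j2w
def blank(c,d,roi,z0=46):
    W=cloud(c,d); J=((W[...,:2]-j2w(0,0))@np.array([[np.cos(JY),-np.sin(JY)],[np.sin(JY),np.cos(JY)]]))
    m=(W[...,2]>z0)&(W[...,2]<125)&(J[...,0]<103)&(J[...,0]>-90)&(J[...,1]<148); mm=np.zeros_like(m); u0,v0,u1,v1=roi; mm[v0:v1,u0:u1]=m[v0:v1,u0:u1]
    R,P,l=mask_rect(c,mm,54); b=cv2.boxPoints(R); J=np.array([w2j(q) for q in b])
    ang=R[2]; yaw=np.radians(ang)-np.pi/2
    yaw=(yaw-JY+np.pi/4)%(np.pi/2)-np.pi/4
    print('blank jig centre',w2j(R[0]).round(1),'size',np.round(R[1],1),'yaw rel',round(yaw,4)); return l
E
python3 - <<'E'
from est import *; from plan import *
c,p,d=snap('top','top3'); snap('side','side3')
l=blank(c,d,(255,140,365,235))
o=p.copy(); o[l]=o[l]//2+[0,120,0]
cv2.imwrite('pics/top3z.png',np.clip(cv2.resize(o[105:250,195:380],None,fx=4,fy=4)*1.0,0,255).astype(np.uint8)[:,:,::-1])
step([(45,-30,28,np.pi/2)])
E
```

```text
blank jig centre [  59.8 -177.9] size [30.2 89.1] yaw rel 0.3063
t 5.17 jig [ -63.3 -111.1] z 143.4 rot [3.138 0.011 2.81 ] F [ 0.5 -0.3 -1. ] op 0.61 q [-0.01  0.23  2.04 -0.    0.86 -1.25]
[-10.71   8.07  11.68] [0.011 0.006 1.571]
```

View pics/top3z.png

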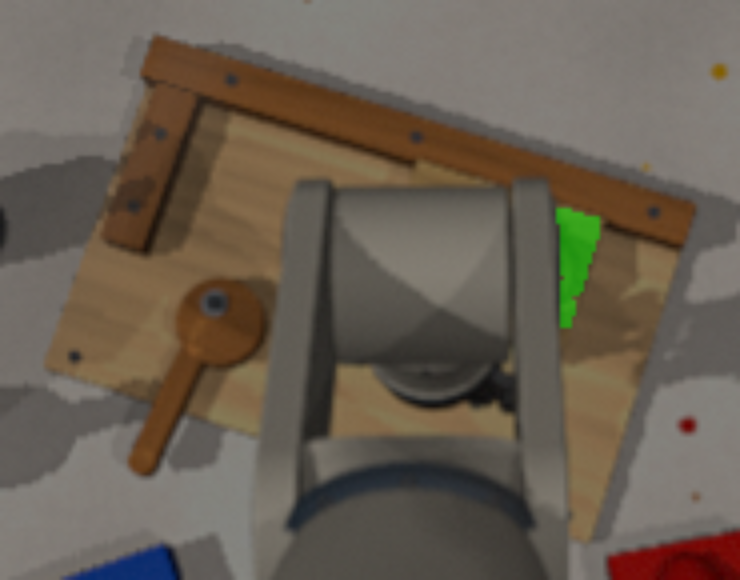

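The blank's far side now lies along the fence, and its right end is visible at crop (580,265). Next I turn 90° and go round to its right (−y) sawn end.

```bash
python3 - <<'E'
from plan import *
step([(48,-224,150,np.pi/2)])
E
```

```text
t 5.17 jig [ -63.3 -111.1] z 143.4 rot [3.138 0.011 2.81 ] F [ 0.5 -0.3 -1. ] op 0.61 q [-0.01  0.23  2.04 -0.    0.86 -1.25]
[-11.13 -11.29  -0.58] [0.011 0.006 1.571]
```

>>> play_rows([
  [100,[-0.5,-2,-0.6],[0,0,0.12]],
  [100,[-1,-5,-0.6],[0,0,0.24]],
  [100,[-2,-8,-0.6],[0,0,0.36]],
  [100,[-4,-11.3,-0.6],[0,0,0.48]],
  [100,[-7,-11.3,-0.6],[0,0,0.6]],
  [100,[-10,-11.3,-0.6],[0,0,0.72]],
  [100,[-11.1,-11.3,-0.6],[0,0,0.84]],
  [100,[-11.1,-11.3,-0.6],[0,0,0.96]],
  [100,[-11.1,-11.3,-0.6],[0,0,1.08]],
  [100,[-11.1,-11.3,-0.6],[0,0,1.2]],
  [100,[-11.1,-11.3,-0.6],[0,0,1.32]],
  [100,[-11.1,-11.3,-0.6],[0,0,1.44]],
])

```text
clock: 6.17
eef_pos: [537.8, -146.6, 143.2]
tcp_rot: [3.141, 0.0, 1.364]
contact_force: [0.2, -1.0, 0.1]
opening: 0.606
```

>>> play_rows([
  [100,[0,0,0],[0,0,0.12]],
  [100,[0,0,0],[0,0,0.131]],
  [100,[0,0,0],[0,0,0.131]],
])

```text
clock: 6.42
eef_pos: [537.7, -146.5, 143.4]
tcp_rot: [3.141, 0.0, 1.242]
contact_force: [0.4, 0.3, -0.2]
opening: 0.609
```

```bash
python3 - <<'E'
from est import *; from plan import *
c,p,d=snap('top','top4'); snap('side','side4'); snap('wrist','wr4')
blank(c,d,(255,140,365,235))
cv2.imwrite('pics/top4z.png',cv2.resize(p[105:250,195:380],None,fx=4,fy=4)[:,:,::-1])
step([(48,-224,28,np.pi/2)])
E
```

```text
blank jig centre [ 45.6 -95.7] size [118.2 112. ] yaw rel 0.0093
t 6.57 jig [  43.8 -225.5] z 143.5 rot [3.141 0.    1.242] F [-0.2  0.8 -0.3] op 0.61 q [-0.27  0.35  1.86 -0.    0.93  0.06]
[ 0.15  0.42 11.55] [0.    0.    0.003]
```

View pics/top4z.png

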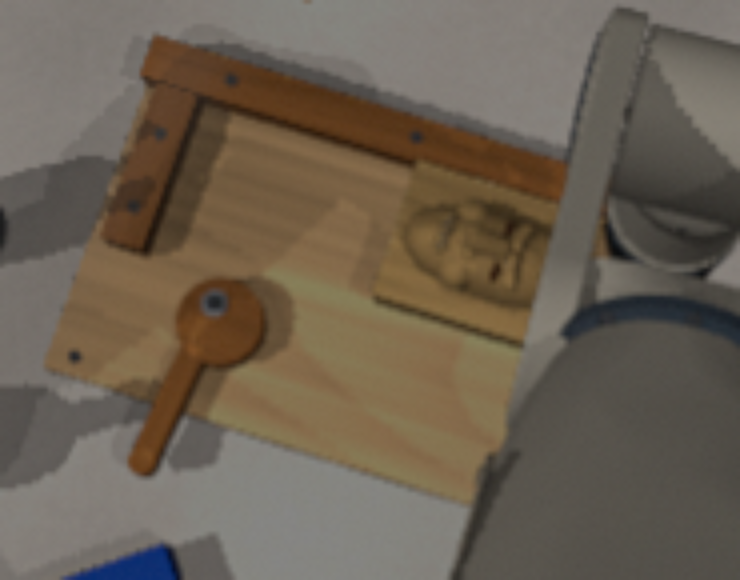

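View pics/wr4.png

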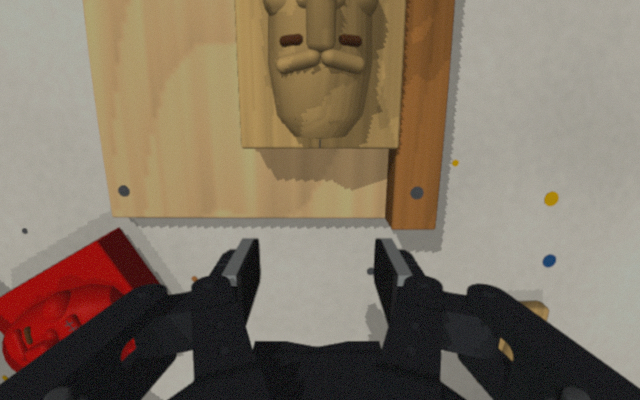

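View pics/side4.png

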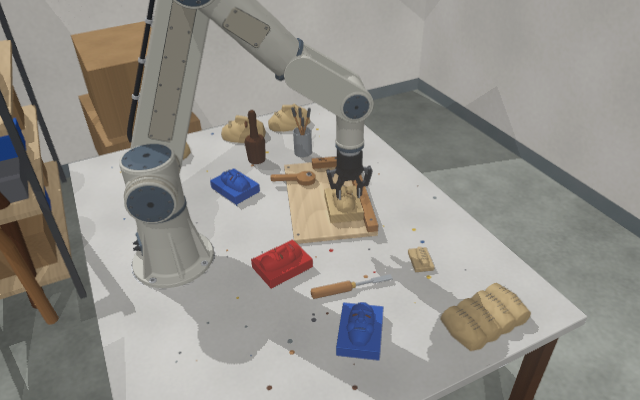

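The wrist view shows the fence on the right (inner edge ~ col 390–400), the blank against it and the blank's −y edge at row 148, columns 242–398. The brows are at (320,60), so the forehead is at −y and the chin is toward the stop.

```bash
python3 - <<'E'
from plan import *
c,p,d=load('wr4'); W=cloud(c,d)
for z,uv in((54,[(242,148),(398,148),(236,2),(403,2)]),(46,[(389,224),(400,150),(404,2),(435,229)])):
    P=plane(c,uv,z); print(z,[w2j(q).round(1).tolist() for q in P])
for uv in [(260,138),(380,138),(415,160),(180,150)]: print(uv,W[uv[1],uv[0]].round(1),w2j(W[uv[1],uv[0]]).round(1))
E
```

```text
54 [[-7.3, -186.3], [101.2, -185.8], [-7.1, -93.2], [99.1, -92.6]]
46 [[100.1, -244.6], [104.7, -188.2], [101.7, -90.3], [136.1, -248.7]]
(260, 138) [516.5 -90.4  54.1] [   5.5 -179.4]
(380, 138) [ 594.6 -116.8   55.3] [  88.  -178.9]
(415, 160) [ 615.8 -141.5   46.2] [ 116.1 -195.3]
(180, 150) [445.1 -79.1  18.7] [ -65.6 -192. ]
```

>>> play_rows([
  [100,[0.1,0.4,4],[0,0,0.003]],
  [100,[0.1,0.4,8],[0,0,0.003]],
  [100,[0.1,0.4,11],[0,0,0.003]],
  [100,[0.1,0.4,11.5],[0,0,0.003]],
  [100,[0.1,0.4,11.5],[0,0,0.003]],
  [100,[0.1,0.4,11.5],[0,0,0.003]],
])

```text
clock: 7.07
eef_pos: [542.4, -147.0, 29.6]
tcp_rot: [3.141, -0.0, 1.237]
contact_force: [0.6, 0.7, 1.0]
opening: 0.612
```

>>> play_rows([
  [100,[0.8,0,0],[0,0,0]],
  [100,[1.6,0,0],[0,0,0]],
  [100,[2.2,0,0],[0,0,0]],
  [100,[2.7,0,0],[0,0,0]],
  [100,[3.2,0,0],[0,0,0]],
  [100,[3.7,0,0],[0,0,0]],
  [100,[4.2,0,0],[0,0,0]],
  [100,[4.7,0,0],[0,0,0]],
  [100,[5.2,0,0],[0,0,0]],
])

```text
clock: 7.82
eef_pos: [558.9, -97.3, 28.7]
tcp_rot: [3.142, 0.0, 1.236]
contact_force: [-0.9, -3.0, 1.1]
opening: 0.608
```

```bash
python3 - <<'E'
from est import *; from plan import *
c,p,d=snap('top','top5')
cv2.imwrite('pics/top5z.png',cv2.resize(p[105:250,195:380],None,fx=4,fy=4)[:,:,::-1])
step([(48,-24,28,np.pi/2)])
E
```

```text
t 7.87 jig [  48.  -171.3] z 28.6 rot [ 3.141 -0.     1.236] F [ 0.4  0.9 -0.3] op 0.61 q [-0.17  0.53  1.9   0.    0.71  0.16]
[14.73 -0.04  0.07] [ 0.    -0.    -0.003]
```

View pics/top5z.png

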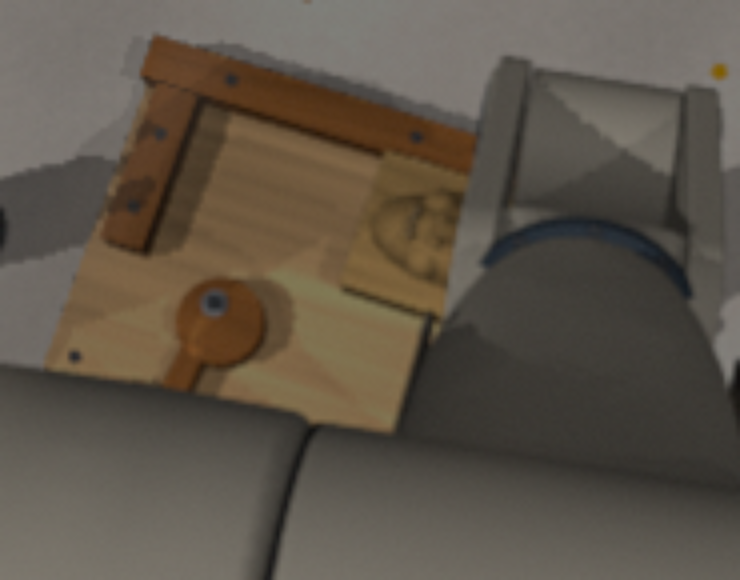

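The blank slides along the fence and stays parallel to it, so I continue pushing.

>>> play_rows([
  [100,[0.6,0,0],[0,0,0]],
  [100,[1.2,0,0],[0,0,0]],
  [100,[1.8,0,0],[0,0,0]],
  [100,[2.4,0,0],[0,0,0]],
  [100,[3.0,0,0],[0,0,0]],
  [100,[3.6,0,0],[0,0,0]],
  [100,[4.2,0,0],[0,0,0]],
  [100,[4.8,0,0],[0,0,0]],
  [100,[5.4,0,0],[0,0,0]],
  [100,[6.0,0,0],[0,0,0]],
  [100,[6.6,0,0],[0,0,0]],
  [100,[7.2,0,0],[0,0,0]],
])

```text
clock: 8.87
eef_pos: [582.5, -29.0, 28.6]
tcp_rot: [-3.141, 0.0, 1.236]
contact_force: [-0.4, -1.1, -1.1]
opening: 0.607
```

>>> play_rows([
  [100,[0.6,0,0],[0,0,0]],
  [100,[1.2,0,0],[0,0,0]],
  [100,[1.8,0,0],[0,0,0]],
  [100,[2.4,0,0],[0,0,0]],
  [100,[3.0,0,0],[0,0,0]],
  [100,[3.6,0,0],[0,0,0]],
  [100,[4.2,0,0],[0,0,0]],
  [100,[4.8,0,0],[0,0,0]],
  [100,[5.4,0,0],[0,0,0]],
  [100,[5.9,0,0],[0,0,0]],
  [100,[6.4,0,0],[0,0,0]],
  [100,[6.8,0,0],[0,0,0]],
])

```text
clock: 9.87
eef_pos: [604.9, 35.1, 28.7]
tcp_rot: [3.142, -0.0, 1.236]
contact_force: [-0.8, -1.7, 0.7]
opening: 0.609
```

```bash
python3 - <<'E'
from est import *; from plan import *
c,p,d=snap('top','top6')
cv2.imwrite('pics/top6z.png',cv2.resize(p[105:250,195:380],None,fx=4,fy=4)[:,:,::-1])
c,p,d=snap('side','side6'); cv2.imwrite('pics/side6z.png',cv2.resize(p[120:270,230:420],None,fx=4,fy=4)[:,:,::-1])
step([(48,-24,28,np.pi/2)])
E
```

```text
t 9.97 jig [ 48.5 -31.6] z 28.8 rot [ 3.141e+00 -1.000e-03  1.236e+00] F [0.  0.1 0.9] op 0.61 q [0.06 0.57 1.81 0.   0.76 0.39]
[ 0.76 -0.06  0.08] [ 0.001 -0.001 -0.003]
```

View pics/top6z.png

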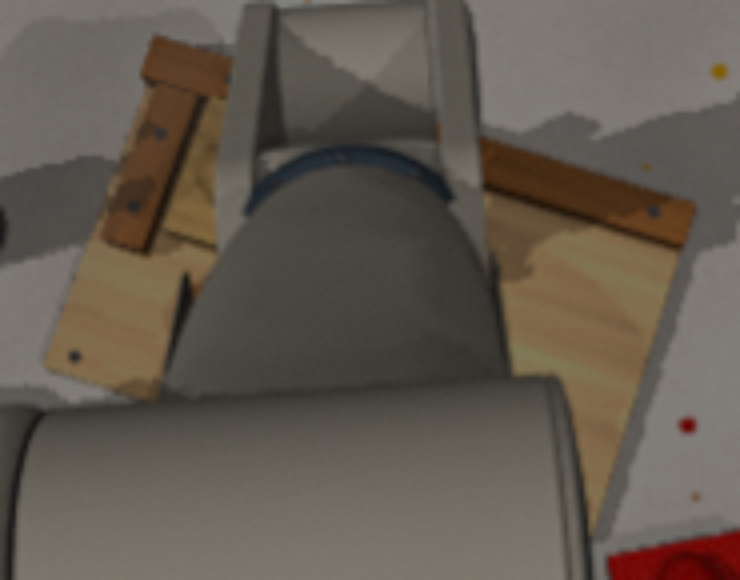

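View pics/side6z.png

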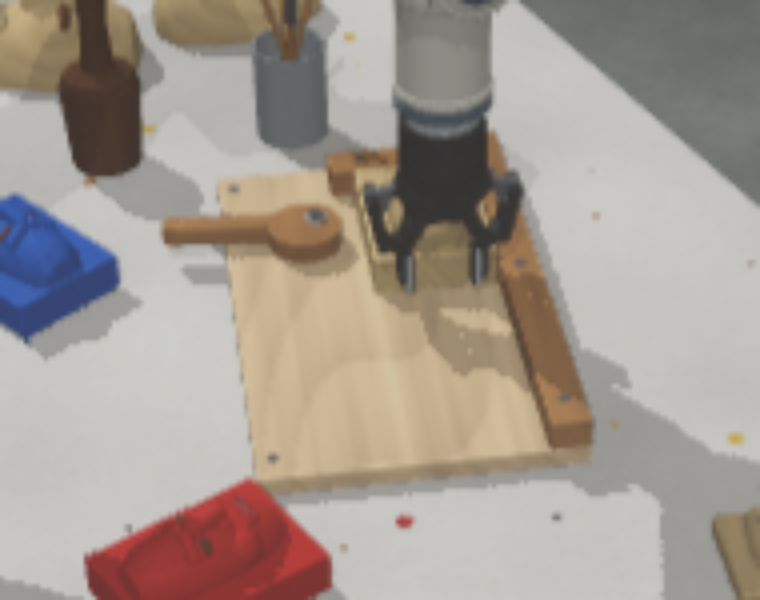

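The side view shows the blank in the corner near the stop, with the fingers behind its near end at (405,275) and (480,265). I'll creep the last ~10 mm.

>>> play_rows([
  [100,[0.3,0,0],[0,0,0]],
  [100,[0.5,0,0],[0,0,0]],
  [100,[0.7,0,0],[0,0,0]],
])

```text
clock: 10.22
eef_pos: [606.9, 41.0, 28.7]
tcp_rot: [-3.141, 0.0, 1.236]
contact_force: [-1.0, -4.3, 1.4]
opening: 0.607
```

>>> play_rows([
  [100,[0.15,0,0],[0,0,0]],
  [100,[0.3,0,0],[0,0,0]],
])

```text
clock: 10.38
eef_pos: [608.0, 43.9, 28.7]
tcp_rot: [-3.141, 0.0, 1.236]
contact_force: [-1.1, -3.4, 2.4]
opening: 0.612
```

>>> play_rows([
  [100,[0.1,0,0],[0,0,0]],
  [100,[0.2,0,0],[0,0,0]],
])

```text
clock: 10.55
eef_pos: [608.3, 44.8, 28.7]
tcp_rot: [-3.141, 0.002, 1.237]
contact_force: [-3.5, -15.6, 6.8]
opening: 0.607
```

The stop was felt (about 16 N). Now I'll back off, lift and check the seating.

>>> play_rows([
  [100,[0.05,0,0],[0,0,0]],
  [100,[-1,0,0],[0,0,0]],
  [100,[-4,0,0],[0,0,0]],
  [100,[-5,0,-4],[0,0,0]],
  [100,[-6,0,-8],[0,0,0]],
  [100,[-8,0,-12],[0,0,0]],
  [100,[-9,0,-15],[0,0,0]],
  [100,[-9,0,-18],[0,0,0]],
  [100,[-9,0,-18],[0,0,0]],
])

```text
clock: 11.3
eef_pos: [582.6, -39.9, 215.3]
tcp_rot: [3.131, -0.004, 1.234]
contact_force: [1.1, -0.6, -0.5]
opening: 0.607
```

```bash
python3 - <<'E'
from est import *; from plan import *
c,p,d=snap('wrist','wr7'); snap('side','side7'); snap('top','top7')
step([(48,-24,28,np.pi/2)])
E
```

```text
t 11.45 jig [  48.  -110.4] z 208.5 rot [ 3.141e+00 -1.000e-03  1.235e+00] F [-0.8  0.2 -0.4] op 0.61 q [-0.07  0.31  1.75  0.    1.08  0.26]
[ 8.62 -0.04 18.06] [ 0.001 -0.001 -0.003]
```

View pics/wr7.png

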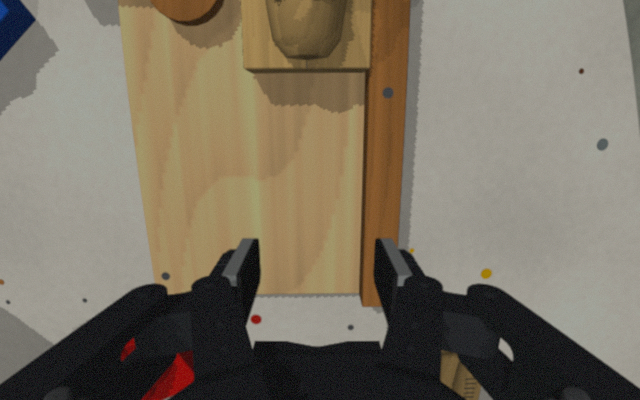

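The wrist view shows the blank in the corner with its near edge at row 70, columns 243–370, flush along the fence edge. I'll go above the lever's outer side with the fingers shut, which also clears the top view for a check.

```bash
python3 - <<'E'
from plan import *
step([(-150,135,180,np.pi/2)])
c,p,d=load('wr7'); print([w2j(q).round(1).tolist() for q in plane(c,[(243,69),(370,69),(238,2),(371,2)],54)],[w2j(q).round(1).tolist() for q in plane(c,[(369,69),(361,296),(372,2)],46)])
E
```

```text
t 11.45 jig [  48.  -110.4] z 208.5 rot [ 3.141e+00 -1.000e-03  1.235e+00] F [-0.8  0.2 -0.4] op 0.61 q [-0.07  0.31  1.75  0.    1.08  0.26]
[ 24.47 -19.88   2.86] [ 0.001 -0.001 -0.003]
[[-8.9, -10.0], [100.8, -10.4], [-10.6, 43.6], [100.2, 43.3]] [[101.2, -9.6], [100.9, -235.5], [102.3, 45.6]]
```

The blank's edge is at jig y = −10 and x runs −9…101, so it is seated as intended.

>>> play_rows([
  [255,[2,-4,0],[0,0,0]],
  [255,[5,-7,0],[0,0,0]],
  [255,[8,-10,0],[0,0,0]],
  [255,[11,-13,0],[0,0,0]],
  [255,[14,-15,0],[0,0,0]],
  [255,[17,-17,0],[0,0,0]],
  [255,[20,-19,1],[0,0,0]],
  [255,[23,-19.9,2],[0,0,0]],
  [255,[24.5,-19.9,2.9],[0,0,0]],
  [255,[24.5,-19.9,2.9],[0,0,0]],
  [255,[24.5,-19.9,2.9],[0,0,0]],
])

```text
clock: 12.37
eef_pos: [470.4, 257.8, 177.6]
tcp_rot: [-3.139, 0.003, 1.238]
contact_force: [-0.6, 0.5, 0.1]
opening: -0.002
```

```bash
python3 - <<'E'
from est import *; from plan import *
c,p,d=snap('top','top8'); snap('wrist','wr8'); snap('side','side8')
cv2.imwrite('pics/top8z.png',cv2.resize(p[105:250,195:380],None,fx=4,fy=4)[:,:,::-1])
blank(c,d,(225,115,330,210))
step([(-150,135,27,np.pi/2)])
E
```

```text
blank jig centre [45.7 66.1] size [153.7 112.1] yaw rel -0.0037
t 12.52 jig [-150.1  134. ] z 179.3 rot [-3.141e+00  1.000e-03  1.235e+00] F [ 0.7 -0.1  0. ] op 0.0 q [ 0.5   0.28  1.87 -0.    1.    0.83]
[ 0.11  0.02 15.23] [-0.001  0.001 -0.004]
```

View pics/top8z.png

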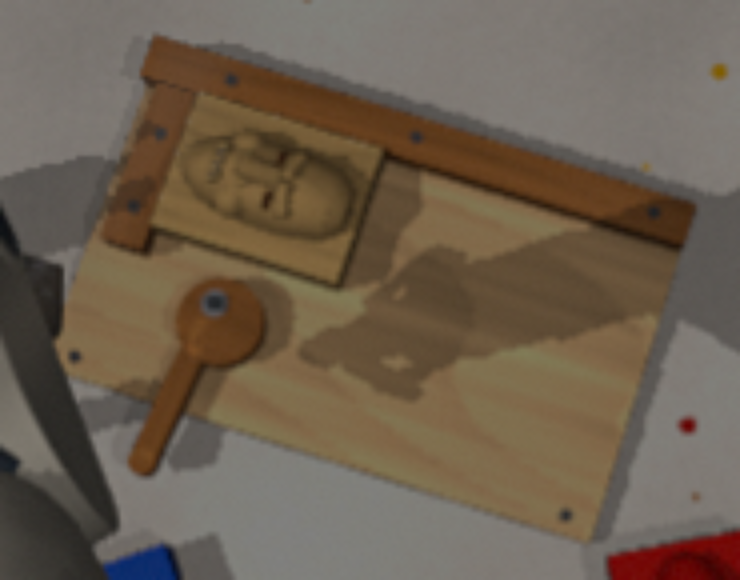

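View pics/side8.png

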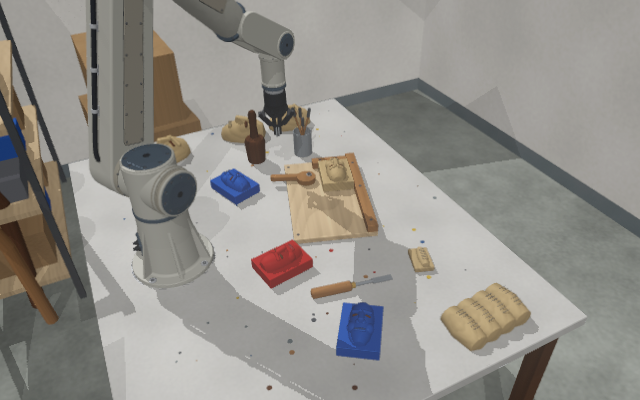

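View pics/wr8.png

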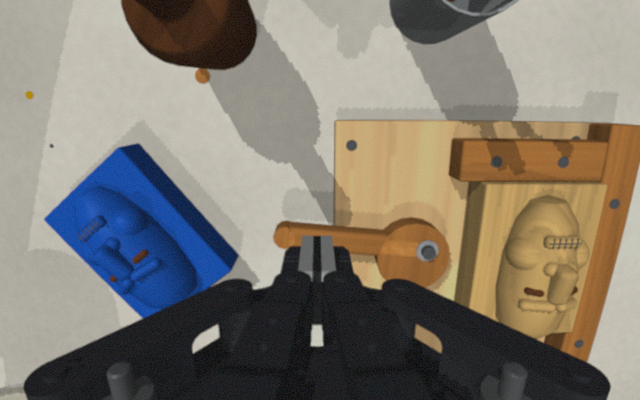

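The top view shows the blank flush in the corner: centre (45.7, 66.1), yaw −0.004. The wrist view shows the lever running from (280,235) to the bolt at (428,250), with its upper long edge on the mallet side. Next I measure the lever angle from this view.

```bash
python3 - <<'E'
from plan import *
c,p,d=load('wr8')
uv=[(428,250),(276,235),(310,224),(370,228),(300,247)]
J=np.array([w2j(q) for q in plane(c,uv,41)]); print(J.round(1)); v=J-[-51,75]; print(np.degrees(np.arctan2(v[:,1],v[:,0])).round(1)%360,np.linalg.norm(v,axis=1).round(1))
print(project(c,[np.r_[j2w(-150,135),27]]))
W=cloud(c,d); M=W[0:75,120:260].reshape(-1,3); M=M[M[:,2]>15]; print('mallet near edge jig', np.array([w2j(q) for q in M]).min(0), np.array([w2j(q) for q in M]).max(0), np.percentile(M,[1,99],axis=0).round())
E
```

```text
[[ -48.5   74.9]
 [-186.8   90. ]
 [-156.2  100.4]
 [-102.7   96.5]
 [-165.4   78.3]]
[357.8 173.7 166.4 157.4 178.3] [  2.5 136.6 108.2  56.  114.4]
[[316.93249447 182.46657065]]
mallet near edge jig [-274.02181454  201.02790957] [-149.97246328  281.38704602] [[400. 373.  21.]
 [470. 416. 137.]]
```

>>> play_rows([
  [255,[-0.3,0,4],[0,0,-0.004]],
  [255,[-0.5,0,8],[0,0,-0.004]],
  [255,[-0.5,0,12],[0,0,-0.004]],
  [255,[-0.5,0,15],[0,0,-0.004]],
  [255,[-0.5,0,15.2],[0,0,-0.004]],
  [255,[-0.5,0,15.2],[0,0,-0.004]],
])

```text
clock: 13.02
eef_pos: [469.2, 251.6, 26.9]
tcp_rot: [-3.139, 0.003, 1.239]
contact_force: [0.9, 0.3, 0.9]
opening: -0.0
```

```bash
cat > lev.py <<'E'
from plan import *
def fp(th,L=105,g=0):
    t=np.radians(th); u=np.array([np.cos(t),np.sin(t)]); n=np.array([-u[1],u[0]])
    s=11+14.5*abs(n[0])+11*abs(n[1])-g
    return np.array([-51,75])+L*u-s*n
E
python3 - <<'E'
from lev import *
s=readout.sense(); j=w2j(s['eef_pos']); print(s['eef_pos'].round(1),j.round(1),s['contact_force'].round(1))
print([(th,(fp(th)-j).round(0).tolist()[::-1]) for th in range(170,264,5)])
snap('side','side9');snap('wrist','wr9')
E
```

```text
[469.2 251.6  26.9] [-150.6  128.5] [0.9 0.3 0.9]
[(170, [-11.0, 0.0]), (175, [-21.0, -3.0]), (180, [-32.0, -5.0]), (185, [-40.0, -7.0]), (190, [-48.0, -8.0]), (195, [-56.0, -8.0]), (200, [-65.0, -8.0]), (205, [-73.0, -7.0]), (210, [-82.0, -5.0]), (215, [-91.0, -3.0]), (220, [-99.0, 1.0]), (225, [-107.0, 5.0]), (230, [-115.0, 10.0]), (235, [-123.0, 15.0]), (240, [-130.0, 22.0]), (245, [-136.0, 29.0]), (250, [-142.0, 37.0]), (255, [-148.0, 45.0]), (260, [-152.0, 55.0])]
```

View pics/wr9.png

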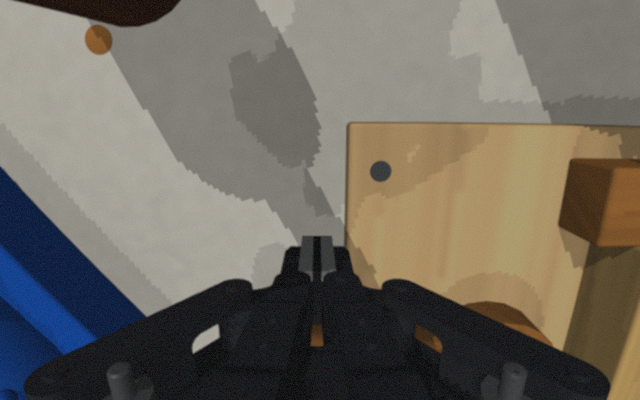

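The shut fingers stand on the bench side of the lever, by the board corner at (348,125), clear of the mallet. Now I push the lever round.

>>> play_rows([
  [255,[-1.1,-0.1,0],[0,0,0]],
  [255,[-2.1,-0.3,0],[0,0,0]],
  [255,[-3.2,-0.5,0],[0,0,0]],
  [255,[-4.0,-0.7,0],[0,0,0]],
  [255,[-4.8,-0.8,0],[0,0,0]],
  [255,[-5.6,-0.8,0],[0,0,0]],
  [255,[-6.5,-0.8,0],[0,0,0]],
  [255,[-7.3,-0.7,0],[0,0,0]],
  [255,[-8.2,-0.5,0],[0,0,0]],
])

```text
clock: 13.87
eef_pos: [438.5, 176.3, 27.6]
tcp_rot: [-3.142, 0.0, 1.24]
contact_force: [0.8, 0.6, -0.1]
opening: 0.0
```

```bash
python3 - <<'E'
from lev import *
c,p,d=snap('top','top10'); cv2.imwrite('pics/top10z.png',cv2.resize(p[105:250,195:380],None,fx=4,fy=4)[:,:,::-1])
c,p,d=snap('side','side10'); cv2.imwrite('pics/side10z.png',cv2.resize(p[100:250,200:390],None,fx=4,fy=4)[:,:,::-1])
s=readout.sense(); j=w2j(s['eef_pos']); print(s['eef_pos'].round(1),j.round(1),s['contact_force'].round(1))
print([(th,((fp(th)-j)/10).round(2).tolist()[::-1]) for th in range(205,268,5)])
E
```

```text
[438.1 175.6  27.4] [-155.3   46.5] [-0.4  0.3 -1. ]
[(205, [0.86, -0.23]), (210, [0.0, -0.05]), (215, [-0.86, 0.2]), (220, [-1.7, 0.54]), (225, [-2.53, 0.95]), (230, [-3.32, 1.44]), (235, [-4.08, 2.02]), (240, [-4.79, 2.66]), (245, [-5.45, 3.38]), (250, [-6.05, 4.17]), (255, [-6.57, 5.02]), (260, [-7.02, 5.93]), (265, [-7.38, 6.88])]
```

View pics/top10z.png

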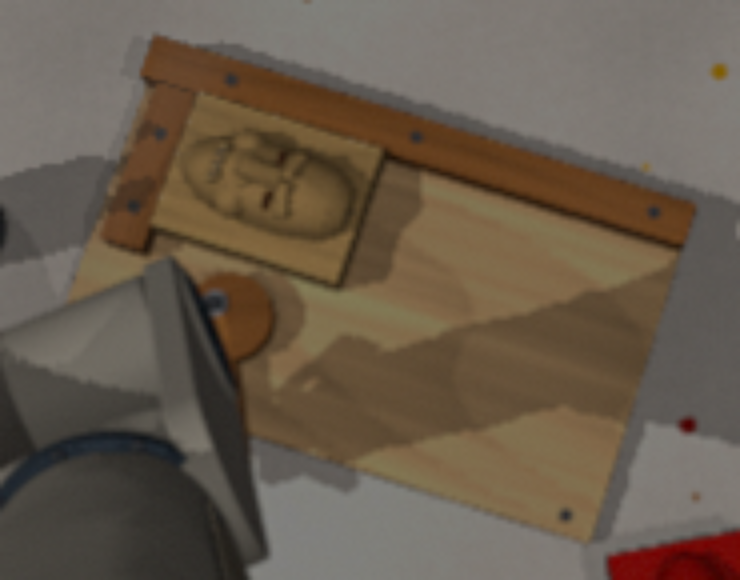

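View pics/side10z.png

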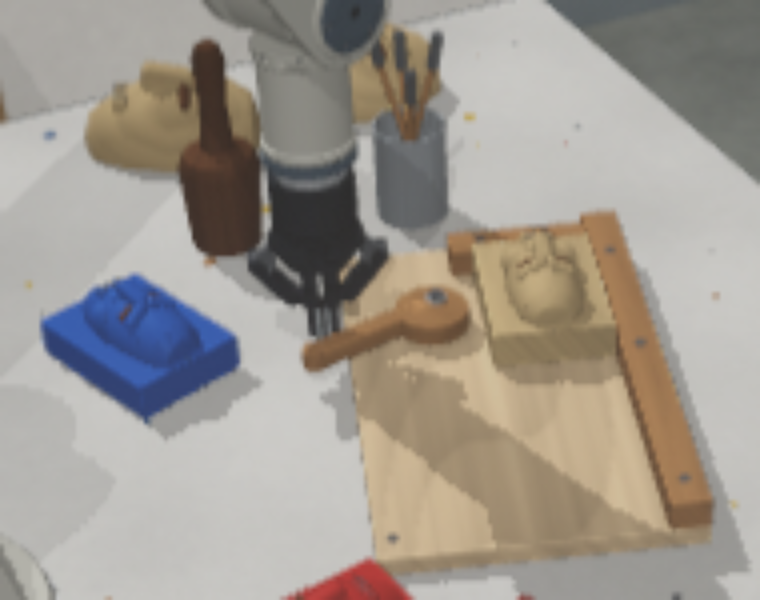

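The lever is turning with the fingers behind it (side view: fingers at (322,320), lever tip (310,358)). I'll check the clearance to the blue look-alike before continuing.

```bash
python3 - <<'E'
from plan import *
c,p,d=load('top8'); W=cloud(c,d)
m=(p[...,2]>60)&(p[...,0]<60)&(W[...,2]>15)&(W[...,2]<120); m[:,300:]=0; m[:235]=0
J=np.array([np.r_[w2j(q),q[2]] for q in W[m]]); print(len(J),J.min(0).round(),J.max(0).round()); k=np.argsort(J[:,0])[-8:]; print(J[k].round())
E
```

```text
432 [-332.  -14.   22.] [-231.   86.   69.]
[[-238.   59.   36.]
 [-237.   47.   35.]
 [-237.   56.   41.]
 [-236.   54.   37.]
 [-235.   51.   37.]
 [-234.   48.   39.]
 [-232.   52.   34.]
 [-231.   50.   34.]]
```

>>> play_rows([
  [255,[-0.9,0.2,0],[0,0,0]],
  [255,[-1.7,0.5,0],[0,0,0]],
  [255,[-2.5,0.9,0],[0,0,0]],
  [255,[-3.3,1.4,0],[0,0,0]],
  [255,[-4.1,2.0,0],[0,0,0]],
  [255,[-4.8,2.6,0],[0,0,0]],
  [255,[-5.4,3.3,0],[0,0,0]],
  [255,[-6.0,4.0,0],[0,0,0]],
])

```text
clock: 14.63
eef_pos: [457.5, 106.3, 27.6]
tcp_rot: [-3.142, 0.0, 1.239]
contact_force: [-1.1, 1.0, 0.7]
opening: 0.001
```

```bash
python3 - <<'E'
from lev import *
c,p,d=snap('side','side11'); cv2.imwrite('pics/side11z.png',cv2.resize(p[100:250,200:390],None,fx=4,fy=4)[:,:,::-1])
s=readout.sense(); j=w2j(s['eef_pos']); print(s['eef_pos'].round(1),j.round(1),s['contact_force'].round(1))
print([(th,((fp(th)-j)/10).round(2).tolist()[::-1]) for th in range(245,270,3)])
E
```

```text
[458.5 105.6  27.7] [-113.2  -13. ] [ 1.1  0.1 -0.3]
[(245, [0.5, -0.83]), (248, [0.14, -0.36]), (251, [-0.21, 0.12]), (254, [-0.52, 0.63]), (257, [-0.81, 1.17]), (260, [-1.07, 1.72]), (263, [-1.29, 2.28]), (266, [-1.49, 2.87]), (269, [-1.65, 3.47])]
```

View pics/side11z.png

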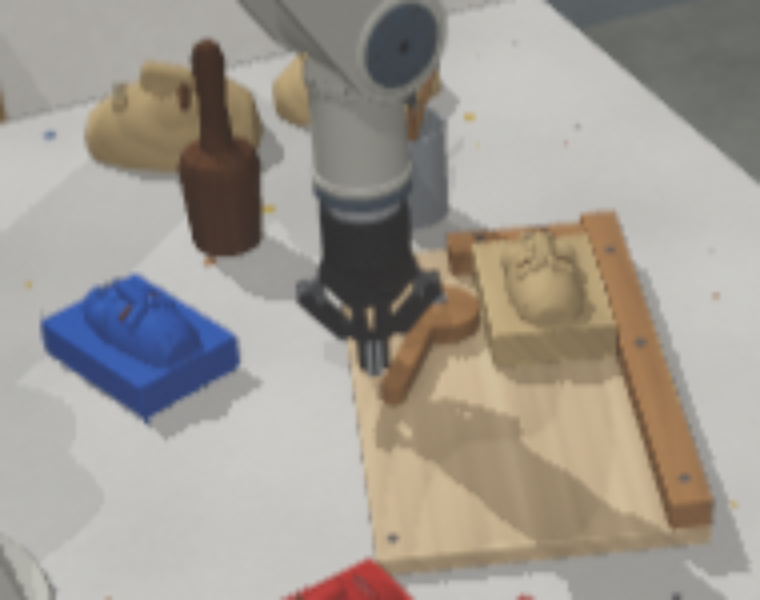

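>>> play_rows([
  [255,[-0.3,0.3,0],[0,0,0]],
  [255,[-0.5,0.6,0],[0,0,0]],
  [255,[-0.65,0.9,0],[0,0,0]],
])

```text
clock: 14.93
eef_pos: [463.5, 98.0, 27.6]
tcp_rot: [-3.141, 0.0, 1.24]
contact_force: [-0.0, 1.3, -0.2]
opening: -0.001
```

>>> play_rows([
  [255,[-0.1,0.2,0],[0,0,0]],
  [255,[-0.2,0.4,0],[0,0,0]],
])

```text
clock: 15.1
eef_pos: [466.7, 95.0, 27.6]
tcp_rot: [-3.141, 0.0, 1.24]
contact_force: [-0.8, 0.5, 0.4]
opening: -0.001
```

>>> play_rows([
  [255,[-0.1,0.2,0],[0,0,0]],
  [255,[-0.2,0.4,0],[0,0,0]],
])

```text
clock: 15.27
eef_pos: [469.8, 91.9, 27.6]
tcp_rot: [-3.141, 0.0, 1.24]
contact_force: [0.1, 0.1, 0.5]
opening: -0.001
```

>>> play_rows([
  [255,[-0.1,0.2,0],[0,0,0]],
  [255,[-0.15,0.4,0],[0,0,0]],
])

```text
clock: 15.43
eef_pos: [473.0, 89.0, 27.6]
tcp_rot: [-3.141, 0.0, 1.24]
contact_force: [-1.4, 1.0, 0.2]
opening: -0.001
```

>>> play_rows([
  [255,[-0.1,0.2,0],[0,0,0]],
  [255,[-0.15,0.4,0],[0,0,0]],
])

```text
clock: 15.6
eef_pos: [475.5, 86.6, 27.5]
tcp_rot: [-3.14, 0.0, 1.239]
contact_force: [-6.0, 9.1, 2.4]
opening: -0.001
```

```bash
python3 - <<'E'
from lev import *
s=readout.sense(); j=w2j(s['eef_pos']); print(s['eef_pos'].round(1),j.round(1),s['contact_force'].round(1))
print([(th,((fp(th)-j)/10).round(2).tolist()[::-1]) for th in range(245,276,3)])
E
```

```text
[475.5  86.6  27.5] [-90.9 -25.4] [-6.   9.1  2.4]
[(245, [1.74, -3.06]), (248, [1.37, -2.59]), (251, [1.03, -2.1]), (254, [0.71, -1.59]), (257, [0.43, -1.06]), (260, [0.17, -0.51]), (263, [-0.06, 0.06]), (266, [-0.25, 0.64]), (269, [-0.42, 1.24]), (272, [-0.55, 1.77]), (275, [-0.65, 2.27])]
```

The cam touched down at about 263°, as expected (~260°), with 11 N on the finger. I'll press on a little to lock it.

>>> play_rows([
  [255,[-0.02,0.15,0],[0,0,0]],
  [255,[-0.03,0.25,0],[0,0,0]],
  [255,[-0.03,0.25,0],[0,0,0]],
])

```text
clock: 15.85
eef_pos: [476.4, 86.0, 27.3]
tcp_rot: [-3.137, 0.001, 1.239]
contact_force: [-8.0, 11.6, 5.8]
opening: 0.001
```

>>> play_rows([
  [255,[0,0.15,0],[0,0,0]],
  [255,[0,0.3,0],[0,0,0]],
  [255,[0,0.3,0],[0,0,0]],
  [255,[0,0.3,0],[0,0,0]],
])

```text
clock: 16.18
eef_pos: [478.1, 85.0, 27.2]
tcp_rot: [-3.135, 0.001, 1.239]
contact_force: [-10.8, 11.8, 7.5]
opening: 0.003
```

```bash
python3 - <<'E'
from est import *
from lev import *
s=readout.sense(); j=w2j(s['eef_pos']); F=s['contact_force']; print(s['eef_pos'].round(1),j.round(1),F.round(1),'Fjig',F[:2]@ex,F[:2]@ey)
c,p,d=snap('side','side12'); cv2.imwrite('pics/side12z.png',cv2.resize(p[100:250,200:390],None,fx=4,fy=4)[:,:,::-1])
E
```

```text
[478.1  85.   27.2] [-87.9 -26.1] [-10.8  11.8   7.5] Fjig -14.021449787699398 7.619817893341491
```

View pics/side12z.png

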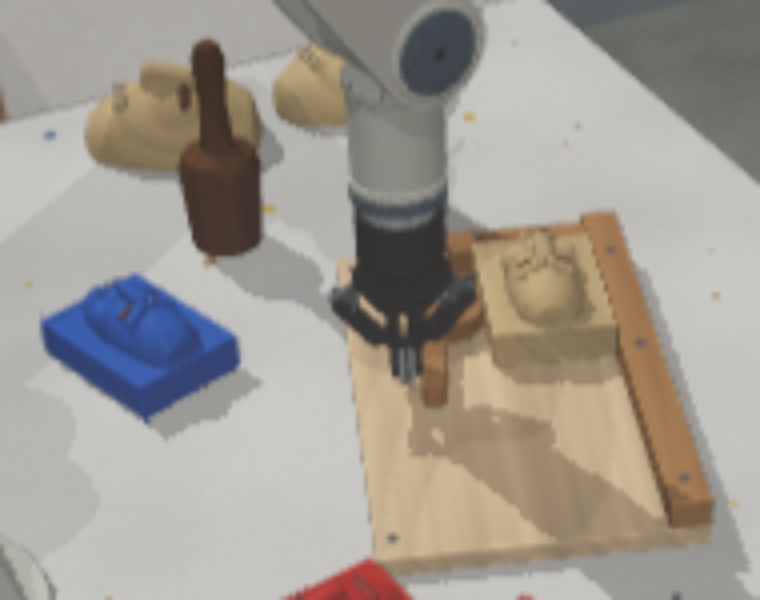

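>>> play_rows([
  [255,[0,0.15,0],[0,0,0]],
  [255,[0,0.3,0],[0,0,0]],
  [255,[0,0.3,0],[0,0,0]],
  [255,[0,0.3,0],[0,0,0]],
])

```text
clock: 16.57
eef_pos: [478.8, 84.4, 27.0]
tcp_rot: [-3.132, 0.002, 1.238]
contact_force: [-17.9, 16.6, 12.2]
opening: -0.002
```

There is now about 22 N normal force and the lever hardly moves. I'll back off sideways, rise and inspect.

>>> play_rows([
  [255,[0,-0.5,0],[0,0,0]],
  [255,[0,-2,0],[0,0,0]],
  [255,[0,-4,0],[0,0,0]],
  [255,[0,-5,-3],[0,0,0]],
  [255,[0,-5,-7],[0,0,0]],
  [255,[0,-5,-11],[0,0,0]],
  [255,[0,-7,-15],[0,0,0]],
  [255,[0,-10,-19],[0,0,0]],
  [255,[-3,-13,-21],[0,0,0]],
  [255,[-6,-16,-21],[0,0,0]],
  [255,[-6,-16,-21],[0,0,0]],
])

```text
clock: 17.48
eef_pos: [309.8, 77.3, 238.5]
tcp_rot: [3.141, 0.0, 1.241]
contact_force: [-1.1, 0.5, -0.7]
opening: 0.0
```

```bash
python3 - <<'E'
from est import *; from plan import *
c,p,d=snap('top','top13'); snap('wrist','wr13')
cv2.imwrite('pics/top13z.png',np.clip(cv2.resize(p[105:250,195:380],None,fx=4,fy=4)*1.4,0,255).astype(np.uint8)[:,:,::-1])
blank(c,d,(225,115,330,210))
c,p,d=snap('side','side13')
step([(-100,-30,200,np.pi/2)])
E
```

```text
blank jig centre [46.1 65.6] size [152.4 111.5] yaw rel -0.002
t 17.63 jig [-241.3  -85.9] z 238.2 rot [ 3.139e+00 -1.000e-03  1.239e+00] F [ 0.6  0.1 -0.5] op -0.0 q [ 0.24 -0.17  2.2  -0.    1.1   0.57]
[ 5.58 14.13  3.86] [ 0.002 -0.001  0.001]
```

View pics/top13z.png

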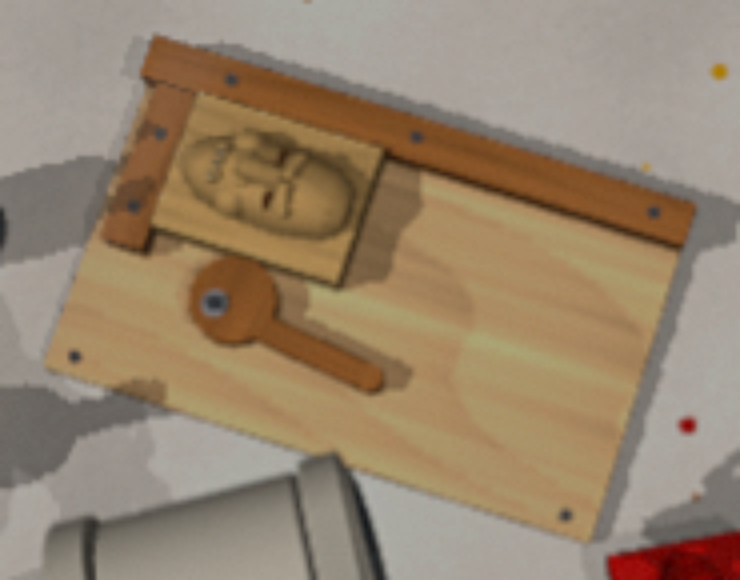

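View pics/wr13.png

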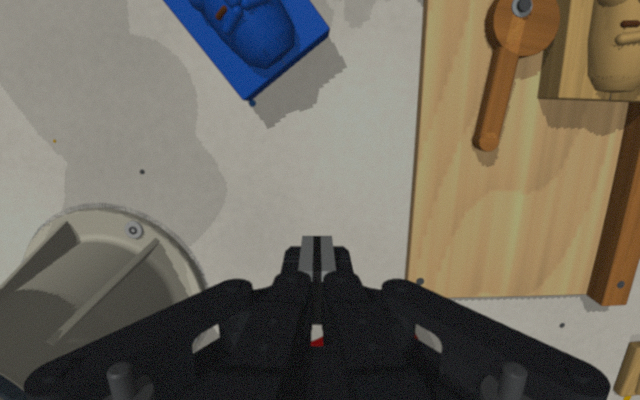

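View pics/side13.png

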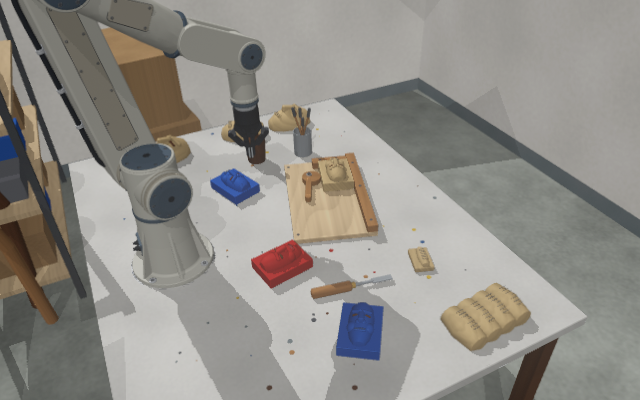

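```bash
python3 - <<'E'
from lev import *
s=np.array([-87.2,-26.7])
print('pressed theta by finger',[(th,(fp(th)-s).round(1).tolist()) for th in (262,264,266)])
for tag,roi in(('top13',(240,165,295,205)),('wr13',(465,0,565,160))):
    c,p,d=load(tag); W=cloud(c,d); hsv=cv2.cvtColor(p,cv2.COLOR_RGB2HSV); u0,v0,u1,v1=roi
    m=np.zeros(d.shape,bool); m[v0:v1,u0:u1]=1; m&=(W[...,2]>33)&(W[...,2]<47)
    J=np.array([w2j(q) for q in plane(c,np.argwhere(m)[:,::-1],41)])
    f=J[(J[:,1]<20)&(J[:,1]>-60)&(J[:,0]<-20)]
    vx,vy,x0,y0=cv2.fitLine(f.astype(np.float32),cv2.DIST_HUBER,0,.01,.01).ravel()
    ce=f.mean(0)-[-51,75]
    print(tag,len(f),'dir',np.degrees(np.arctan2(vy,vx))%180+180,'via pivot',np.degrees(np.arctan2(ce[1],ce[0]))%360,'at',x0,y0,'cam xmax',np.percentile(J[J[:,1]>40][:,0],99) if (J[:,1]>40).any() else None)
# compare wrist view before/after bystanders
c0,p0,d0=load('top0');c1,p1,d1=load('top13')
df=cv2.absdiff(p0,p1).max(2)
for n,(u,v,w,h) in dict(chisel=(405,175,35,85),mouth=(398,122,45,35),jar=(150,130,45,45),mallet=(135,198,50,40)).items(): print(n,(df[v:v+h,u:u+w]>40).sum())
c,p,d=load('wr13'); cv2.imwrite('pics/wr13z.png',cv2.resize(p[0:170,420:640],None,fx=3.5,fy=3.5)[:,:,::-1])
E
```

```text
pressed theta by finger [(262, [-5.0, 1.5]), (264, [-1.2, 0.1]), (266, [2.7, -1.2])]
top13 194 dir 261.45947 via pivot 262.7042752646483 at -63.379143 -20.258526 cam xmax -7.17179109503652
wr13 1901 dir 261.97418 via pivot 261.4023497097147 at -65.21545 -19.030783 cam xmax -5.5845533771295255
chisel 10
mouth 0
jar 0
mallet 0
```

View pics/wr13z.png

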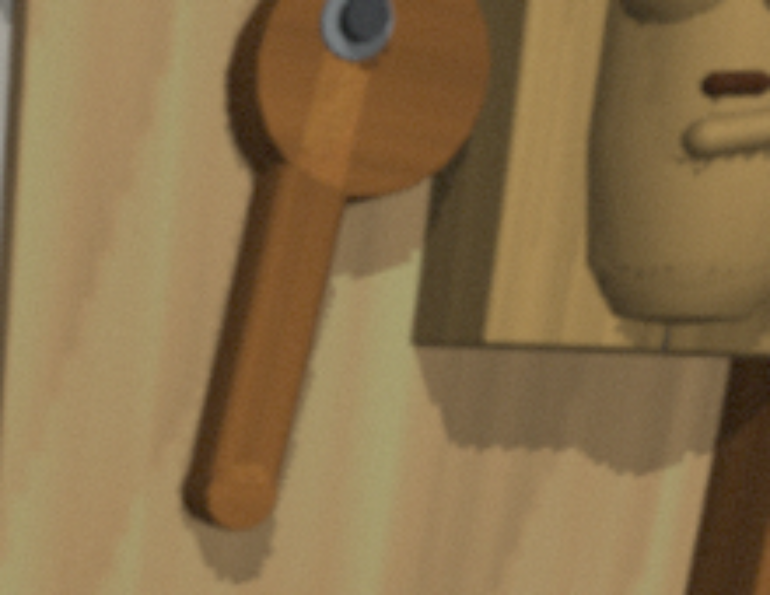

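The enlarged view shows the cam's rim on the blank's side, at crop (480,110). The lever stayed at ~262° (cam ≈ 1.78) after release, and the bystanders are unchanged in the top picture. Handing in.

```bash
python3 - <<'E'
from h import *
print(r.sign_off()); s=readout.sense(); print(s['clock'],s['eef_pos'].round(1),s['contact_force'].round(1))
E
```

```text
the job is handed in; nothing more can be done
None
the job is handed in; nothing more can be done
```

The blank is seated in the corner and clamped by the cam, and I handed the job in at about 17.6 s of the 69 s. I pushed it to the fence by its −x sawn side, then along the fence to the stop by its −y end. After that I pushed the lever round with shut fingers until the cam bit, at up to about 22 N sideways on the lever, and backed away.

**Last checks:**
- **Blank:** centre at jig (46.1, 65.6) mm against the ideal (45, 65), square within about 0.002 rad.
- **Cam:** lever at about 262° from jig +x (cam ≈ 1.78 rad), with the cam's rim on the blank's side in the pictures.
- **Bystanders:** mallet, brush tin and mouth piece unchanged in the top picture; only 10 pixels differed around the chisel.
- **Arm:** clear of everything, about 240 mm up.

**Not confirmed or in disagreement:**
- I could not measure the cam's holding force after release. I infer it from the lever staying put after being pressed with more than the 10 N needed.
- The lever angle judged from the finger while pressing was about 264–265°, against about 262° in the pictures afterwards. That is within finger flex and measurement error, but a small spring-back can't be ruled out.
- The lever started at about 175° rather than the 160° given for open, so the cam was already at about 0.26 rad. That is still well inside the slack limit.

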